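# Slide the control board home under its leaf springs

## Task

The inverter's control board lies on its aluminium carrier plate in the open end of the card guide, held up by the sprung earth bars. With shut fingertips on the bare end of the plate behind the black terminal block, press it down hard onto the guide's ledges and, keeping it pressed down, slide it under the lips and the two leaf springs until it is fully home against the end stops, then let go. Do not lift the board out of the guide, and leave the loose parts around it where they are.

Things in the scene. Friction and masses are not known exactly. Their poses are not given: they have to be found in the camera images.
- chassis: open black inverter chassis 380 x 246 mm, walls 78 mm high, fixed. Origin: centre of its underside, on the bench; z up; x = direction in which the board slides home. On its central heat sink the card guide runs along x at y = 0: two ledges, 82 mm above the origin, carry the plate's long edges; side walls 94 mm high, 2 mm clear each side; open above for x = -173 to 0 mm. Tallest nearby part 98 mm
- guide_mouth (a point): fixed point of the guide at chassis x = 0, y = 0, at ledge height (82 mm). From here 20 mm onward a lip stands over each edge of the plate: underside 6 mm above the ledges, top 16 mm above them, 60 mm free between the two lips. The raised plate's front edge strikes the lips; pressed onto the ledges it passes with 2 mm to spare
- end_stop (a point): fixed point between the two end stops, chassis x = 85 mm, y = 0, at ledge height: carrier_front comes here when the board is fully home
- earth_bar_left: sprung brass bar along x under the plate, y = +22 mm, from chassis x = -160 to -8 mm, 7 mm wide; stays level. Origin: on its top at chassis x = 0. With its twin it holds the plate 7 mm above the ledges: about 7 N in all starts them down, 15 N in all brings the plate onto the ledges. Sliding the pressed plate then takes about 3 to 12 N
- earth_bar_right: the same sprung bar at y = -22 mm
- carrier: the control board on its aluminium plate 130 (x) x 80 (y) x 4 mm, loose, 0.1 to 0.2 kg. Origin: centre of the plate's underside, 89 mm up at the start, 82 mm when pressed down; x to the front edge that enters first. Black terminal block, 50 mm wide, across it at x = -25 to -11 mm, top at 18 mm; its rear face can be pushed. Bare plate (top 4 mm) behind it, x = -65 to -25 mm: press there
- carrier_front (a point): middle of the front edge of the plate, on its underside
- carrier_rear (a point): middle of the rear edge of the plate, on its underside; once home and let go it rises about 3 to 4 mm off the ledges, held there by the lips
- leaf_left: left steel leaf spring, 9 mm wide, rooted on the left lip (origin: its root, chassis x = 19 mm, y = 35 mm, 92 mm high) and running 54 mm along chassis x, sloping down to a rolled tip at x = 73 mm, underside 83 mm above the chassis origin; the pressed plate (top 86 mm) lifts it 3 mm against about 4 N
- leaf_right: right leaf spring, the same at chassis y = -35 mm
- screwdriver: loose screwdriver lying on the bench left of the chassis; a bystander
- capacitor: loose black electrolytic capacitor, 35 mm across, 50 mm tall, standing on the bench right of the chassis; a bystander
- fan: loose black 60 x 60 x 25 mm cooling fan lying on the bench right of the chassis; a bystander
- tape_roll: loose roll of tape, 60 mm across, 19 mm high, lying left of the chassis; a bystander
- screw_cup: loose steel cup, 56 mm across, 35 mm high, left of the chassis; a bystander
- choke: loose copper ring choke, 42 mm across, 18 mm high, lying on the lower heat sink inside the chassis, 55 mm above the bench and beside the card guide; a bystander
- relay: loose black relay block, 30 x 16 x 20 mm, on the bench left of the chassis; a bystander
There are look-alikes about, which are no part of the job. There is more than one size of the carrier; the one meant has the size given above.

How it is judged:
On the way, in this order (a step that is already met when the one before it is completed fails the run):
1. the plate is pressed down flat onto the ledges in the open part of the guide (x of carrier_front in the frame of chassis below 0.008 m and z of each of carrier_front, carrier_rear in the frame of chassis below 0.0845 m), for 0.1 s.
2. still pressed down flat, its front edge has slid in under the lips and along the leaf springs (x of carrier_front in the frame of chassis between 0.03 and 0.079 m and z of each of carrier_front, carrier_rear in the frame of chassis below 0.0845 m), for 0.1 s.
At the end, for the whole second after the job is handed in: The front edge of the plate is within 5 mm of the end stops and within 2.5 mm of the ledges, its rear edge is below the lips (within 5 mm of the ledges), both leaf springs bear on the plate, it is at rest, and no loose part has been moved by 20 mm (x of carrier_front in the frame of chassis above 0.08 m and z of carrier_front in the frame of chassis below 0.0845 m and z of carrier_rear in the frame of chassis below 0.087 m and contact force between each of leaf_left, leaf_right and carrier above 1 N and linear speed of carrier below 0.02 m/s and distance of each of screwdriver, capacitor, fan, tape_roll, screw_cup, choke, relay from where it was at the start of the episode below 0.02 m); the robot touches nothing.
It fails at once if the board was lifted (front or rear edge 12 mm above where it lay) (z of any of carrier_front, carrier_rear in the frame of chassis above 0.101 m).
It fails at once if a loose part was disturbed (moved by 20 mm or more) (distance of any of screwdriver, capacitor, fan, tape_roll, screw_cup, choke, relay from where it was at the start of the episode above 0.02 m).
It also fails if it takes over 45 s, if anything falls off the work surface, if the arm or the gripper's body presses on something with over 40 N, if the wrist force passes 120 N, or if a joint passes its speed limit or range.

## Robot

A 6-joint arm with a two-finger parallel gripper is mounted at the origin on the work surface. World frame = base frame: x ahead of the robot, y to its left, z up, the work surface at z = 0. Lengths are in m, angles in rad, forces in N, time in s.
With the tool pointing down it reaches from about 0.325 to 0.925 m from the base axis. Payload 3.1 kg.
Tool frame: the origin (TCP) lies midway between the tips of the shut fingers; the grasp point (between the pads) lies 19 mm behind it; y points along the fingers, x is the direction in which the jaws open and shut, and the axes are right-handed (so a half turn about y gives the same grasp; the last joint's range is limited). The gripper opens to 85 mm and grips with 20 to 120 N. Pads are 22 mm wide; open, the fingers measure 114 mm over their backs; the gripper's body (76 mm by 85 mm) begins 54 mm behind the grasp point. The pads swing forward as they close: fully open they stand 13 mm farther back than shut.
Start: joints at [0.988, 0.217, 1.613, -0, 1.311, -0.112], TCP at [0.283, 0.557, 0.231] pointing down, gripper open.
Joint ranges: [-2.75, 2.75], [-0.78, 2.1], [0.31, 2.55], [-1.13, 4.27], [0.13, 2.63], [-2.58, 2.58]. Speed limits (rad/s): [2.79, 2.79, 3.14, 3.14, 3.14, 3.14].

## Interface

Orientations are given as a unit quaternion [w, x, y, z].
In Python, from plant import r gives the robot as it stands.
- The arm moves only by the tool arm_command, never from a script. Its argument "moves" is a list of rows, each an object with "gripper": the finger opening in m, from 0 to 0.0854; "slide": the shift along the tool's x, y, z in m, a list of three; "twist": the turn about the tool's y in rad. A call has 1 to 5 rows; each row is the pose to reach, as a shift and turn from the pose measured when the call began, along the tool's axes at that moment; what a row does not reach only later rows make up. A row lasts 1/12 s, in which the tool goes at most 41.7 mm and 7.16 degrees, less where a joint would pass 70% of its speed; a pose out of reach is approached as far as the arm can. A call with a gripper value outside its range is refused whole. The fingers move at their own pace and stop on an object; "squeeze" is the grip in N (left out, the last holds). Time passes only in rows, so rows that repeat a pose let the fingers close. It gives the time, the measured TCP pose, the force and the opening at its end, in the units of the state.
- r.sense(): the state, without advancing time (a new reading comes with each control period).
- r.capture(name): name is "scene" or "top" or "wrist"; returns a dict with "img" (384x512x3 uint8, red, green, blue), "depth" (384x512 float32, m along the optical axis (not along the pixel's ray), 0 where there is no reading), "fx", "fy", "cx", "cy" (pixels), "rvec" (rotation vector, rad) and "tvec" (3), from world to camera coordinates, as OpenCV has them. Camera axes: x right, y down, z forward; pixel columns grow to the right and rows downward; lengths in m; the calibration is good to about 2 mm. A picture is of the moment at which its call begins.
- r.hand_in(): hands the job in, once; it reports no verdict.
The state is a dict: "time_s": time; "joints": joint angles; "joint_velocities": joint speeds; "effort": joint torques, N m; "ee_pos": TCP position; "orientation": TCP orientation; "contact_force": force on the tool from outside, world axes, zero at the start; "moment": the same for the moment, N m; "opening": finger opening in m.
Only numpy, scipy, OpenCV 4.12 (cv2) and the standard library are available. Lean on these libraries where they do the work, as an engineer would, in place of code of your own. Each camera call takes 0.05 s, during which the arm holds its last target.

## Working session

There is one attempt and no reset: what is moved stays moved. The work goes in short steps, Python scripts to look and compute and a tool call to move; the robot and the scene stay as the last step left them, time stands still between calls to the robot, and variables do not carry over. Pictures are saved under pics/ and viewed, and the job is handed in when it is done.

Besides the shell and the picture viewer there is one more tool, called after "Request:" as name([rows], argument=value, ...), one row to a line, values as JSON. arm_command: Moves the arm, as the interface text tells. Its arguments: {"type":"object","properties":{"moves":{"type":"array"},"squeeze":{"type":"number"}},"required":["moves"]}

```bash
ls; mkdir -p pics
cat > h.py <<'E'
import numpy as np, cv2, pickle
from plant import r
def cap(n,f=None):
    c=r.capture(n)
    pickle.dump(c,open(f'{f or n}.pkl','wb'))
    cv2.imwrite(f'pics/{f or n}.png',cv2.cvtColor(c['img'],cv2.COLOR_RGB2BGR))
    return c
def load(f): return pickle.load(open(f'{f}.pkl','rb'))
def R_(c): return cv2.Rodrigues(np.array(c['rvec'],float))[0]
def px2w(c,u,v,d=None,z=None):
    R=R_(c);t=np.array(c['tvec'],float).ravel()
    ray=np.array([(u-c['cx'])/c['fx'],(v-c['cy'])/c['fy'],1.])
    o=-R.T@t; w=R.T@ray
    if z is not None: s=(z-o[2])/w[2]
    else:
        s=d if d is not None else c['depth'][int(round(v)),int(round(u))]
    return o+s*w
def w2px(c,p):
    q=R_(c)@np.array(p,float)+np.array(c['tvec'],float).ravel()
    return np.array([c['fx']*q[0]/q[2]+c['cx'],c['fy']*q[1]/q[2]+c['cy']])
E
python3 - <<'E'
from h import *
print(r.sense())
for n in ("scene","top","wrist"):
    c=cap(n,n+"0"); print(n,c['fx'],c['cx'],c['cy'],-R_(c).T@np.array(c['tvec']).ravel())
E
```

```text
pics
{'time_s': 0.0, 'joints': array([ 9.87763877e-01,  2.17774338e-01,  1.61494724e+00,  7.28426896e-06,
        1.31128183e+00, -1.12152901e-01]), 'joint_velocities': array([ 0.00254138,  0.00048161, -0.00011619, -0.00110821, -0.00141709,
       -0.00079207]), 'effort': array([ 2.07277167e-04, -3.96863079e+01, -3.03842425e+01, -2.95413683e-04,
        9.96290124e-03, -1.09998530e-05]), 'ee_pos': array([0.28304245, 0.55631768, 0.2299489 ]), 'orientation': array([-0.60248206,  0.60320025,  0.36879677, -0.37034276]), 'contact_force': array([-0.21409636,  0.00069895, -0.41632456]), 'moment': array([ 0.00368643,  0.03831625, -0.05580008]), 'opening': 0.0853638153430032}
scene 375.2279114629978 260.4149989059561 193.57277820618987 [1.1546945  0.04127118 0.59631035]
top 429.49072276441336 255.6016100532085 197.36093209636093 [0.33296597 0.06015204 1.14481264]
wrist 266.8843714476606 253.90824300976928 194.4265787878257 [0.21093188 0.59520342 0.37285247]
```

View pics/scene0.png

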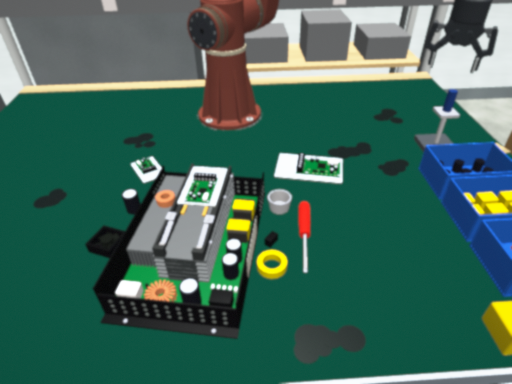

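View pics/top0.png

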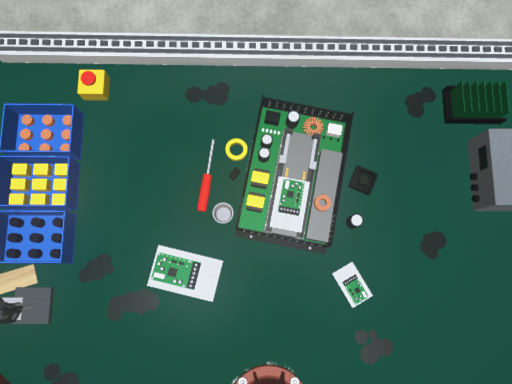

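View pics/wrist0.png

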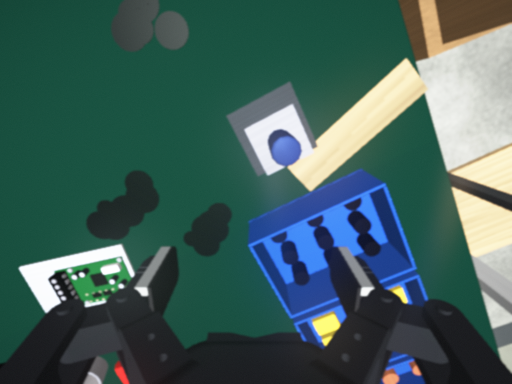

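The scene camera shows the chassis at about (185,250) with a carrier in its guide. The top camera shows three candidates: a board in the guide at (290,205), a large board on the bench at (185,272) and a small one at (352,285). The one in the guide, bare end towards the robot and terminal block at about (289,210), fits the description. I'll check it in an enlarged crop.

Run:
```python
from h import *
c=load('top0')
im=cv2.cvtColor(c['img'],cv2.COLOR_RGB2BGR)
cr=im[85:260,225:365]
cv2.imwrite('pics/topcrop.png',cv2.resize(cr,None,fx=3.4,fy=3.4,interpolation=cv2.INTER_CUBIC))
s=load('scene0'); im=cv2.cvtColor(s['img'],cv2.COLOR_RGB2BGR)
cv2.imwrite('pics/scenecrop.png',cv2.resize(im[155:340,90:290],None,fx=3.2,fy=3.2,interpolation=cv2.INTER_CUBIC))
```

```text
(no output)
```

View pics/topcrop.png

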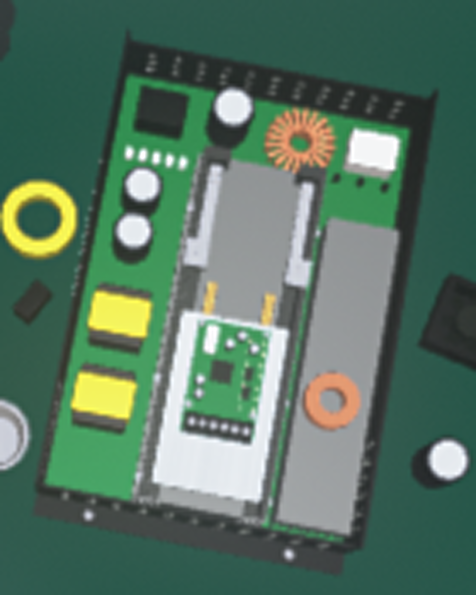

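View pics/scenecrop.png

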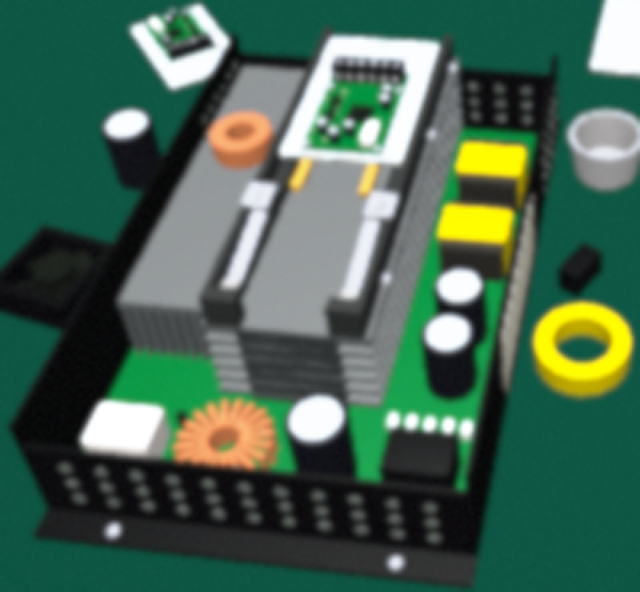

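The board in the guide is the one meant: bare end at the bottom, terminal block at crop (218,425), and plate corners at crop (182,310), (288,328), (262,502) and (152,487). I'll measure it now.

Run:
```python
from h import *
c=load('top0')
P={}
for k,(u,v) in dict(FL=(183,310),FR=(288,328),RR=(261,502),RL=(152,487)).items():
    p=px2w(c,u/3.4+225-.35,v/3.4+85-.35,z=.093); P[k]=p[:2]; print(k,p, px2w(c,u/3.4+225,v/3.4+85)[2])
n=np.linalg.norm
print('len',n(P['FL']-P['RL']),n(P['FR']-P['RR']),'wid',n(P['FL']-P['FR']),n(P['RL']-P['RR']))
f=(P['FL']+P['FR'])/2; b=(P['RL']+P['RR'])/2; d=f-b; print('yaw',np.degrees(np.arctan2(d[1],d[0])),'c',(f+b)/2)
d2=(P['FL']-P['FR'])+(P['RL']-P['RR']);print('yaw w',np.degrees(np.arctan2(-d2[0],d2[1])))
# depth segmentation of points with z 0.085..0.10 white-ish
v,u=np.mgrid[0:384,0:512]; D=c['depth']
R=R_(c);t=np.array(c['tvec']).ravel()
X=np.stack([(u-c['cx'])/c['fx']*D,(v-c['cy'])/c['fy']*D,D],-1)
W=(X-t)@R
img=c['img'].astype(int)
m=(img.min(-1)>170)&(W[...,2]>.075)&(W[...,2]<.12)&(u>260)&(u<320)&(v>165)&(v<240)
print(m.sum(), np.median(W[m],0))
# chassis outline: rim points z ~0.078
for name,(uu,vv) in dict(TL=(127,38),TR=(434,97),BR=(355,548),BL=(40,490)).items():
    p=px2w(c,uu/3.4+225-.35,vv/3.4+85-.35,z=.078); print(name,p,px2w(c,uu/3.4+225,vv/3.4+85)[2])
```

```text
FL [ 0.57236248 -0.02336101  0.093     ] 0.09122967955027006
FR [ 0.55933339 -0.10095593  0.093     ] 0.07627784447086827
RR [ 0.43058339 -0.07882051  0.093     ] 0.09109348966319741
RL [4.41108268e-01 5.01874509e-05 9.30000000e-02] 0.0797405125303392
len 0.1333257395828901 0.1306389652543033 wid 0.07868119083200094 0.07956984677140347
yaw -9.936053802599544 c [ 0.50084688 -0.05077182]
yaw w -8.560891568077972
992 [ 0.47583685 -0.04405038  0.09114597]
TL [0.79113422 0.0172987  0.078     ] 0.07875470577121013
TR [ 0.74585601 -0.22009262  0.078     ] -0.006274925382228069
BR [ 0.39862034 -0.14913383  0.078     ] 0.05986010012965015
BL [0.44008348 0.08124249 0.078     ] 0.02460409747434178
```

```bash
cat >> h.py <<'E'
from scipy.spatial.transform import Rotation as Ro
def tool():
    s=r.sense(); q=s['orientation']; return s, Ro.from_quat([q[1],q[2],q[3],q[0]]).as_matrix()
E
python3 - <<'E'
from h import *
s,T=tool(); print(T.round(4))
yaw=np.radians(-10)
cx=np.array([np.cos(yaw),np.sin(yaw),0]); cy=np.array([-np.sin(yaw),np.cos(yaw),0])
C=np.array([.5008,-.0508,.089])
press=C+cx*-.040; press[2]=.093
for sg in (1,-1):
    # signed angle about tool y to bring tool x to sg*cy
    a=T.T@(sg*cy); print('twist', np.degrees(np.arctan2(-a[2],a[0])), np.arctan2(-a[2],a[0]))
print('press',press,'slide to 0.12 above', (T.T@(press+[0,0,.12]-s['ee_pos'])).round(4))
E
```

```text
[[ 4.536e-01 -1.000e-03 -8.912e-01]
 [ 8.912e-01 -1.500e-03  4.536e-01]
 [-1.800e-03 -1.000e+00  2.000e-04]]
twist -16.97330986586077 -0.29624014212050753
twist 163.02669013413924 2.8453525114692857
press [ 0.46140769 -0.04385407  0.093     ] slide to 0.12 above [-0.4541  0.018  -0.4312]
```

Request:
arm_command([
  {"gripper": 0,"slide": [-0.03,0,-0.028],"twist": -0.1},
  {"gripper": 0,"slide": [-0.06,0,-0.056],"twist": -0.2},
  {"gripper": 0,"slide": [-0.09,0,-0.085],"twist": -0.296},
  {"gripper": 0,"slide": [-0.12,0,-0.114],"twist": -0.296},
  {"gripper": 0,"slide": [-0.15,0,-0.142],"twist": -0.296},
], squeeze=60)

```text
time_s: 0.57
ee_pos: [0.3415, 0.3565, 0.23]
orientation: [-0.541, 0.542, 0.454, -0.456]
contact_force: [0.4, -0.9, -1.1]
opening: 0.0256
```

```bash
cat > rel.py <<'E'
from h import *
import sys
yaw=np.radians(float(sys.argv[1])); tgt=np.array([float(a) for a in sys.argv[2:5]])
s,T=tool(); cy=np.array([-np.sin(yaw),np.cos(yaw),0])
a=T.T@cy
print('t',s['time_s'],'tcp',s['ee_pos'].round(4),'F',s['contact_force'].round(2),'op',s['opening'],'twist',round(np.arctan2(-a[2],a[0]),4),'slide',(T.T@(tgt-s['ee_pos'])).round(4)); print(s['joints'].round(3))
E
python3 rel.py -10 .461 -.044 .23
```

```text
t 0.5667 tcp [0.3415 0.3565 0.23  ] F [ 0.44 -0.89 -1.08] op 0.025584910928437843 twist 0.0008 slide [-0.3738  0.0007 -0.1869]
[ 6.650e-01 -6.500e-02  1.916e+00 -1.000e-03  1.293e+00 -7.320e-01]
```

Request:
arm_command([
  {"gripper": 0,"slide": [-0.036,0,-0.018],"twist": 0},
  {"gripper": 0,"slide": [-0.072,0,-0.036],"twist": 0},
  {"gripper": 0,"slide": [-0.108,0,-0.054],"twist": 0},
  {"gripper": 0,"slide": [-0.144,0,-0.072],"twist": 0},
  {"gripper": 0,"slide": [-0.18,0,-0.09],"twist": 0},
])

```text
time_s: 0.98
ee_pos: [0.3989, 0.1618, 0.2302]
orientation: [-0.541, 0.542, 0.454, -0.456]
contact_force: [1.3, 0.6, 0.2]
opening: 0.0001
```

Request:
arm_command([
  {"gripper": 0,"slide": [-0.036,0,-0.018],"twist": 0},
  {"gripper": 0,"slide": [-0.072,0,-0.036],"twist": 0},
  {"gripper": 0,"slide": [-0.108,0,-0.054],"twist": 0},
  {"gripper": 0,"slide": [-0.144,0,-0.072],"twist": 0},
  {"gripper": 0,"slide": [-0.18,0,-0.09],"twist": 0},
])

```text
time_s: 1.4
ee_pos: [0.4564, -0.033, 0.2306]
orientation: [-0.541, 0.542, 0.454, -0.455]
contact_force: [0.7, 0.5, -0.2]
opening: -0.0
```

```bash
python3 rel.py -10 .461 -.044 .23
python3 - <<'E'
from h import *
c=cap('wrist','wrist1')
im=cv2.cvtColor(c['img'],cv2.COLOR_RGB2BGR)
cv2.imwrite('pics/wrist1b.png',cv2.resize(im,None,fx=1.56,fy=1.56,interpolation=cv2.INTER_CUBIC))
E
```

```text
t 1.4 tcp [ 0.4564 -0.033   0.2306] F [ 0.7   0.46 -0.18] op -6.092925241914624e-06 twist 0.0009 slide [-0.01    0.0006 -0.0064]
[-0.224 -0.151  1.993 -0.002  1.3   -1.621]
```

View pics/wrist1b.png

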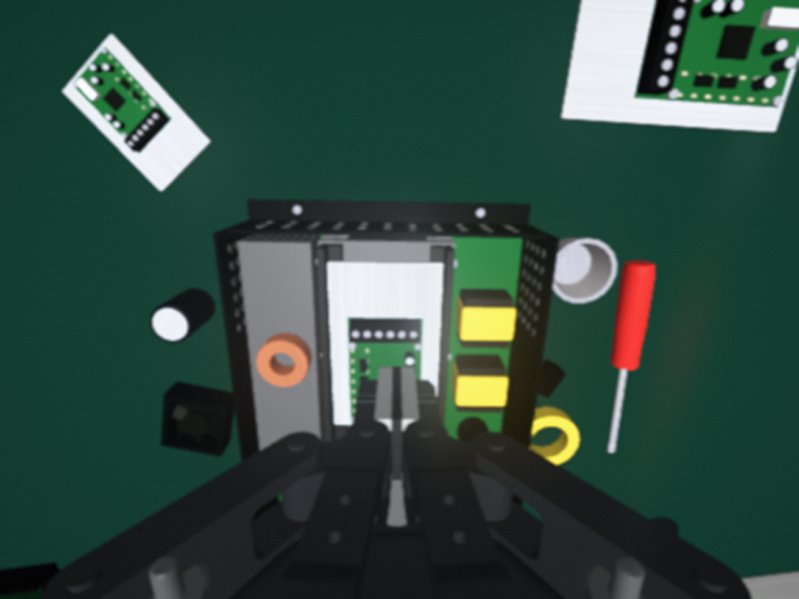

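The wrist picture shows the bare plate end. Its rear corners are at (327,263) and (444,263), the terminal block spans (349,319) to (422,343), and the closed fingertips are at about (397,372).

Run:
```python
from h import *
c=load('wrist1'); k=512/799
def P(u,v,z): return px2w(c,(u+.5)*k-.5,(v+.5)*k-.5,z=z)
a=P(327,263,.093);b=P(444,263,.093);f=P(333,426,.093)
print('rear R,L',a,b,'mid',(a+b)/2,'w',np.linalg.norm(a-b), 'yaw',np.degrees(np.arctan2(-(b-a)[0],(b-a)[1])))
print('front R',f,'yaw',np.degrees(np.arctan2(*(f-a)[[1,0]])), np.linalg.norm(f-a))
p=P(349,319,.107);q=P(422,319,.107); print('block rear top',p,q,np.linalg.norm(p-q),'yaw',np.degrees(np.arctan2(-(q-p)[0],(q-p)[1])))
# flange edge z~0
p=P(248,200,.0);q=P(530,205,.0); print('flange yaw',np.degrees(np.arctan2(-(q-p)[0],(q-p)[1])),np.linalg.norm(p-q))
# guide walls edges z=.094 (inner?) 
im=cv2.cvtColor(c['img'],cv2.COLOR_RGB2BGR)[140:300,180:320]
cv2.imwrite('pics/wc.png',cv2.resize(im,None,fx=5,fy=3.7,interpolation=cv2.INTER_CUBIC))
im=cv2.resize(cv2.cvtColor(load('top0')['img'],cv2.COLOR_RGB2BGR)[120:245,255:330],None,fx=4.7,fy=4.7,interpolation=cv2.INTER_CUBIC)
cv2.imwrite('pics/tc.png',im)
```

```text
rear R,L [ 0.43220634 -0.07611009  0.093     ] [0.44598251 0.00316423 0.093     ] mid [ 0.43909443 -0.03647293  0.093     ] w 0.08046241579528034 yaw -9.858320727463397
front R [ 0.56118923 -0.10089249  0.093     ] yaw -10.876102923073736 0.13134212490741468
block rear top [ 0.47016266 -0.06712011  0.107     ] [ 0.4786886  -0.01796941  0.107     ] 0.04988469692226275 yaw -9.840906012410654
flange yaw -10.866348343610774 0.24658847890036753
```

View pics/tc.png

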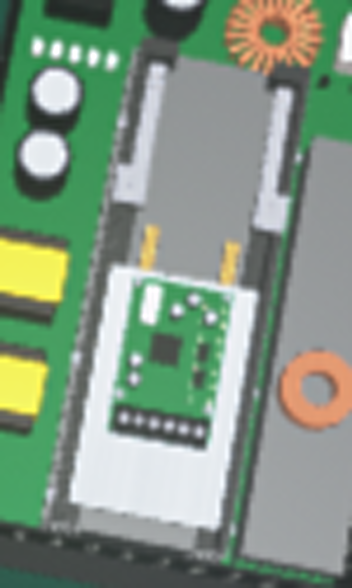

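View pics/wc.png

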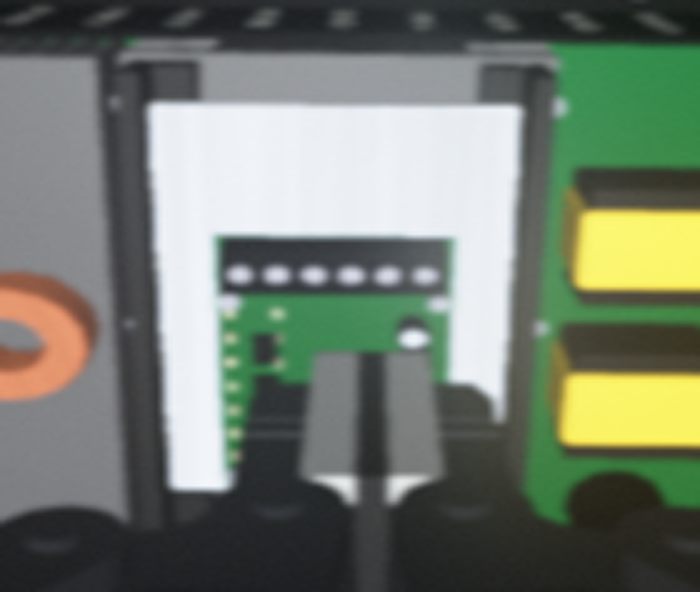

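```bash
python3 - <<'E'
from h import *
c=load('top0')
def P(u,v,z): return px2w(c,(u+.5)/4.7+255-.5,(v+.5)/4.7+120-.5,z=z)
yaw=np.radians(-10.4);e=np.array([np.cos(yaw),np.sin(yaw),0])
m=(P(128,203,.098)+P(270,228,.098))/2
tips=(P(157,68,.086)+P(285,90,.086))/2
f=(P(115,265,.093)+P(258,292,.093))/2
b=(P(70,500,.093)+P(215,528,.093))/2
print('lip near',m,'tips',tips,'front',f,'rear',b,np.linalg.norm(f-b))
print('front->lip',(m-f)@e,'lip->tips',(tips-m)@e)
print('lipyaw', np.degrees(np.arctan2(*(tips-m)[[1,0]])))
l=P(60,510,.094)-P(135,80,.094)
d=P(128,203,.098)-P(270,228,.098);print('lip cross yaw',np.degrees(np.arctan2(-d[0],d[1])),np.linalg.norm(d))
d=P(157,68,.086)-P(285,90,.086);print('tips cross yaw',np.degrees(np.arctan2(-d[0],d[1])))
E
python3 rel.py -10.4 .4626 -.042 .23
```

```text
lip near [ 0.59827838 -0.06967177  0.098     ] tips [ 0.67833321 -0.08438139  0.086     ] front [ 0.5648582  -0.06307911  0.093     ] rear [ 0.43861084 -0.03826671  0.093     ] 0.12866255418395608
front->lip 0.03406123480341043 lip->tips 0.08139501361889838
lipyaw -10.411633157619876
lip cross yaw -9.805497791626616 0.07709061786164872
tips cross yaw -9.583973462481634
t 1.45 tcp [ 0.4587 -0.0399  0.2311] F [ 2.3  -5.8   0.96] op 0.00031336963445780024 twist 0.0032 slide [-0.0013  0.0011 -0.0042]
[-0.234 -0.147  1.989 -0.009  1.296 -1.624]
```

Request:
arm_command([
  {"gripper": 0,"slide": [-0.001,0.035,-0.004],"twist": 0.003},
  {"gripper": 0,"slide": [-0.001,0.07,-0.004],"twist": 0.003},
  {"gripper": 0,"slide": [-0.001,0.1,-0.004],"twist": 0.003},
  {"gripper": 0,"slide": [-0.001,0.12,-0.004],"twist": 0.003},
  {"gripper": 0,"slide": [-0.001,0.125,-0.004],"twist": 0.003},
])

```text
time_s: 1.87
ee_pos: [0.4587, -0.0419, 0.1016]
orientation: [-0.543, 0.544, 0.449, -0.456]
contact_force: [-0.8, 0.7, 0.6]
opening: -0.0001
```

```bash
python3 rel.py -10.4 .4626 -.042 .098
python3 - <<'E'
from h import *
c=cap('wrist','wrist2')
im=cv2.cvtColor(c['img'],cv2.COLOR_RGB2BGR)
cv2.imwrite('pics/wrist2b.png',cv2.resize(im,None,fx=1.56,fy=1.56,interpolation=cv2.INTER_CUBIC))
E
python3 rel.py -10.4 .4626 -.042 .098
```

```text
t 1.8667 tcp [ 0.4587 -0.0419  0.1016] F [-0.83  0.65  0.55] op -7.467343579205973e-05 twist -0.0003 slide [ 0.0006  0.0035 -0.0039]
[-0.238  0.028  2.09  -0.01   1.029 -1.621]
t 1.9167 tcp [ 0.4596 -0.042   0.1027] F [ 0.12 -0.15 -0.39] op 9.633967732140026e-05 twist 0.0 slide [ 0.0006  0.0046 -0.003 ]
[-0.238  0.028  2.088 -0.01   1.029 -1.622]
```

View pics/wrist2b.png

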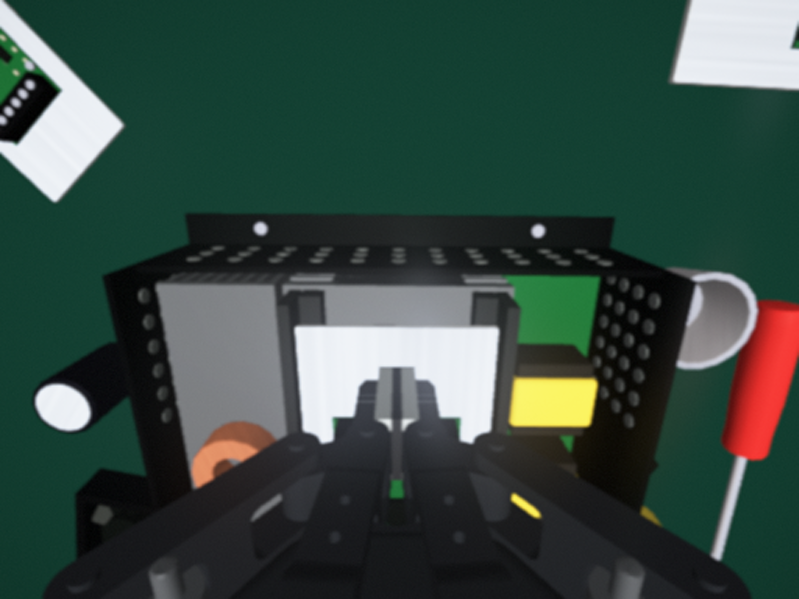

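The fingertips are centred over the plate at (396,370), with the rear corners at (294,325) and (498,325). I'll check how far the tips are from the rear edge.

Run:
```python
from h import *
c=load('wrist2'); k=512/799
def P(u,v,z): return px2w(c,(u+.5)*k-.5,(v+.5)*k-.5,z=z)
a=P(294,325,.093);b=P(498,325,.093);print((a+b)/2,np.linalg.norm(a-b),np.degrees(np.arctan2(-(b-a)[0],(b-a)[1])))
s,T=tool(); e=np.array([np.cos(np.radians(-10.4)),np.sin(np.radians(-10.4)),0])
print('tcp ahead of rear',(s['ee_pos']-(a+b)/2)@e, 'depth z',[px2w(c,u*k,v*k)[2].round(4) for u,v in((330,360),(470,360),(320,400))]); print(T.round(4))
p=P(188,213,.0);q=P(613,218,.0); print('flange yaw',np.degrees(np.arctan2(-(q-p)[0],(q-p)[1])),np.linalg.norm(p-q))
```

```text
[ 0.43756736 -0.03688201  0.093     ] 0.07967935962020287 -10.165622279370261
tcp ahead of rear 0.022586403134281237 depth z [np.float64(0.0936), np.float64(0.0926), np.float64(0.0929)]
[[ 0.1805 -0.0054 -0.9836]
 [ 0.9835 -0.0077  0.1805]
 [-0.0086 -1.      0.0039]]
flange yaw -10.963490374666582 0.24589968531711545
```

Request:
arm_command([
  {"gripper": 0,"slide": [0,0.004,-0.003],"twist": 0},
  {"gripper": 0,"slide": [0,0.008,-0.003],"twist": 0},
  {"gripper": 0,"slide": [0,0.011,-0.003],"twist": 0},
  {"gripper": 0,"slide": [0,0.013,-0.003],"twist": 0},
  {"gripper": 0,"slide": [0,0.013,-0.003],"twist": 0},
])

```text
time_s: 2.33
ee_pos: [0.4639, -0.0428, 0.0914]
orientation: [-0.542, 0.545, 0.45, -0.455]
contact_force: [-0.8, 1.0, 6.1]
opening: -0.0003
```

```bash
python3 rel.py -10.4 .4626 -.042 .086
```

```text
t 2.3333 tcp [ 0.4639 -0.0428  0.0914] F [-0.84  1.05  6.09] op -0.0002706747179336879 twist 0.0001 slide [0.0006 0.0054 0.0014]
[-0.237  0.054  2.086 -0.01   1.002 -1.621]
```

Request:
arm_command([
  {"gripper": 0,"slide": [0,0.003,0],"twist": 0},
  {"gripper": 0,"slide": [0,0.006,0],"twist": 0},
  {"gripper": 0,"slide": [0,0.008,0],"twist": 0},
  {"gripper": 0,"slide": [0,0.01,0],"twist": 0},
  {"gripper": 0,"slide": [0,0.01,0],"twist": 0},
])

```text
time_s: 2.75
ee_pos: [0.4668, -0.0434, 0.086]
orientation: [-0.54, 0.546, 0.451, -0.454]
contact_force: [-5.2, 1.4, 17.5]
opening: -0.0003
```

```bash
python3 rel.py -10.4 .4639 -.0428 .086
```

```text
t 2.75 tcp [ 0.4668 -0.0434  0.086 ] F [-5.2   1.45 17.48] op -0.00031950274044650266 twist 0.0005 slide [ 0.0001 -0.      0.003 ]
[-0.237  0.067  2.085 -0.01   0.986 -1.621]
```

Request:
arm_command([
  {"gripper": 0,"slide": [0,0.006,0],"twist": 0},
  {"gripper": 0,"slide": [0,0.008,0],"twist": 0},
  {"gripper": 0,"slide": [0,0.008,0],"twist": 0},
])

```text
time_s: 3.0
ee_pos: [0.4719, -0.0446, 0.0859]
orientation: [-0.538, 0.548, 0.453, -0.453]
contact_force: [-9.8, 2.2, 34.1]
opening: -0.0002
```

Run:
```python
from h import *
s,T=tool();print(s['ee_pos'].round(4),s['contact_force'].round(1),T.round(3).tolist())
for n in('scene','wrist'):
    c=cap(n,n+'3')
    im=cv2.cvtColor(c['img'],cv2.COLOR_RGB2BGR)
    if n=='scene': im=im[150:290,110:290]
    cv2.imwrite(f'pics/{n}3b.png',cv2.resize(im,None,fx=4 if n=='scene' else 1.56,fy=4 if n=='scene' else 1.56,interpolation=cv2.INTER_CUBIC))
s,T=tool();print(s['ee_pos'].round(4),s['contact_force'].round(1))
```

```text
[ 0.4719 -0.0446  0.0859] [-9.8  2.2 34.1] [[0.18, 0.009, -0.984], [0.984, -0.012, 0.179], [-0.01, -1.0, -0.011]]
[ 0.4719 -0.0446  0.0859] [-9.3  1.8 33.1]
```

View pics/scene3b.png

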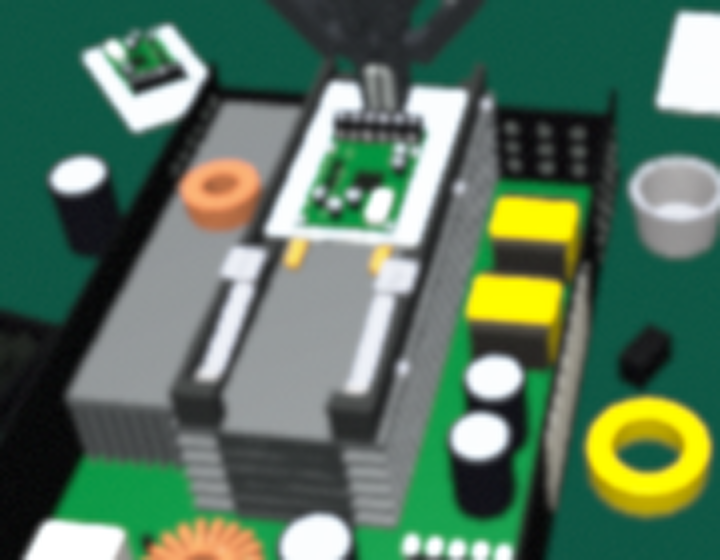

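View pics/wrist3b.png

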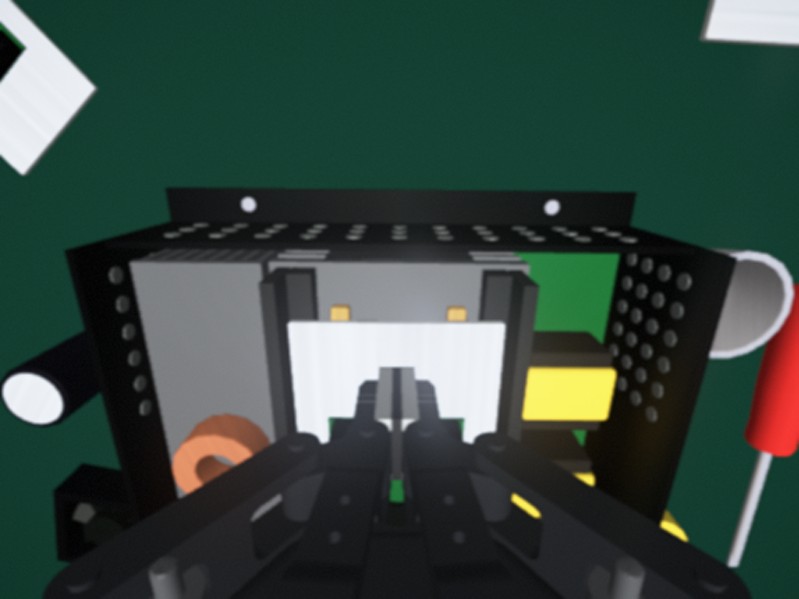

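The picture shows the plate lying flat between the guide walls, with its rear edge at v=322 and the earth bars visible behind it. It is pressed with about 34 N at TCP z 0.086 (plate top on the ledges). The front edge is still short of the lips, so I'll slide now.

Request:
arm_command([
  {"gripper": 0,"slide": [0,0.0085,-0.005],"twist": 0},
  {"gripper": 0,"slide": [0,0.0085,-0.012],"twist": 0},
  {"gripper": 0,"slide": [0,0.0085,-0.02],"twist": 0},
  {"gripper": 0,"slide": [0,0.0085,-0.028],"twist": 0},
  {"gripper": 0,"slide": [0,0.0085,-0.036],"twist": 0},
])

```text
time_s: 3.52
ee_pos: [0.5127, -0.0523, 0.0859]
orientation: [-0.535, 0.551, 0.455, -0.451]
contact_force: [-8.2, 2.4, 29.5]
opening: 0.0004
```

Run:
```python
from h import *
s,T=tool();print(s['ee_pos'].round(4),s['contact_force'].round(1),T.round(3).tolist())
for n in('scene','wrist'):
    c=cap(n,n+'4')
    im=cv2.cvtColor(c['img'],cv2.COLOR_RGB2BGR)
    if n=='scene': im=im[150:290,110:290]
    cv2.imwrite(f'pics/{n}4b.png',cv2.resize(im,None,fx=4 if n=='scene' else 1.56,fy=4 if n=='scene' else 1.56,interpolation=cv2.INTER_CUBIC))
s,T=tool();print(s['ee_pos'].round(4),s['contact_force'].round(1))
```

```text
[ 0.5127 -0.0523  0.0859] [-8.2  2.4 29.5] [[0.179, 0.018, -0.984], [0.984, -0.014, 0.179], [-0.011, -1.0, -0.02]]
[ 0.5146 -0.0527  0.086 ] [-3.   0.9 25.4]
```

View pics/scene4b.png

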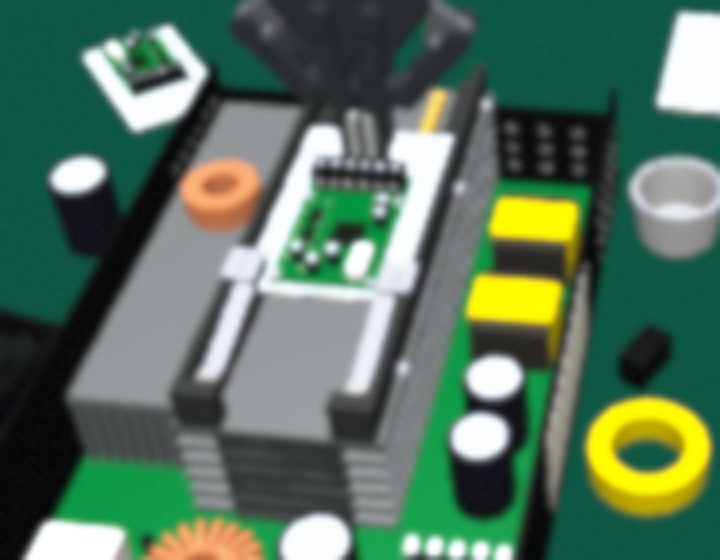

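View pics/wrist4b.png

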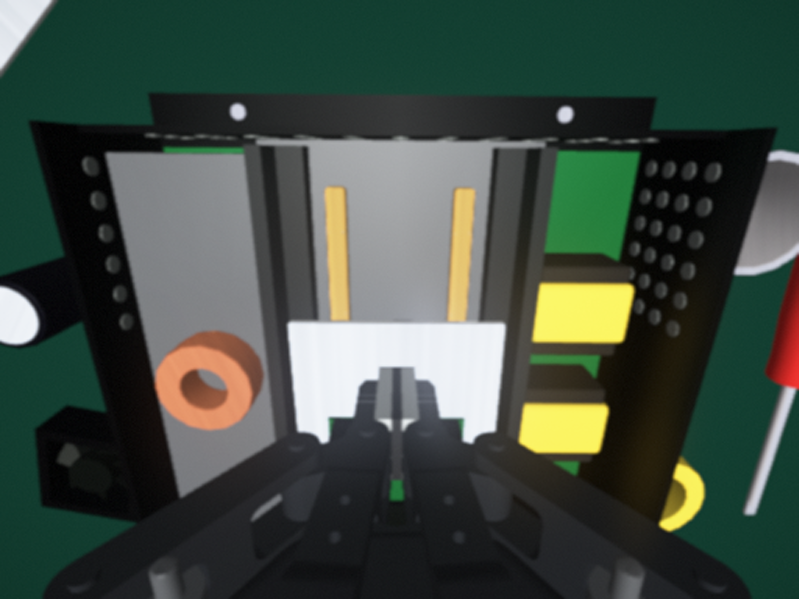

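The front edge has gone under the lips (scene crop, v about 285) and there is no slip at the fingers: the rear edge is still at v=322. Continuing.

Request:
arm_command([
  {"gripper": 0,"slide": [0,0.0085,-0.006],"twist": 0},
  {"gripper": 0,"slide": [0,0.009,-0.013],"twist": 0},
  {"gripper": 0,"slide": [0,0.0095,-0.02],"twist": 0},
  {"gripper": 0,"slide": [0,0.0098,-0.028],"twist": 0},
  {"gripper": 0,"slide": [0,0.01,-0.034],"twist": 0},
])

```text
time_s: 4.03
ee_pos: [0.5542, -0.0603, 0.0859]
orientation: [-0.531, 0.555, 0.458, -0.448]
contact_force: [-9.9, 1.9, 32.4]
opening: 0.0
```

Run:
```python
from h import *
s,T=tool();print(s['ee_pos'].round(4),s['contact_force'].round(1),T.round(3).tolist())
for n in('scene','wrist'):
    c=cap(n,n+'5')
    im=cv2.cvtColor(c['img'],cv2.COLOR_RGB2BGR)
    if n=='scene': im=im[150:290,110:290]
    cv2.imwrite(f'pics/{n}5b.png',cv2.resize(im,None,fx=4 if n=='scene' else 1.56,fy=4 if n=='scene' else 1.56,interpolation=cv2.INTER_CUBIC))
s,T=tool();print(s['ee_pos'].round(4),s['contact_force'].round(1))
```

```text
[ 0.5542 -0.0603  0.0859] [-9.9  1.9 32.4] [[0.179, 0.032, -0.983], [0.984, -0.018, 0.178], [-0.012, -0.999, -0.035]]
[ 0.5555 -0.0606  0.086 ] [-5.3  1.2 29. ]
```

View pics/scene5b.png

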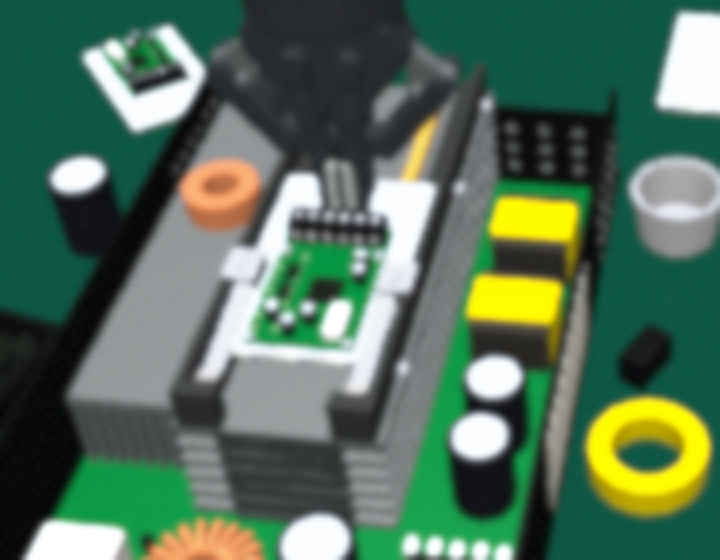

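View pics/wrist5b.png

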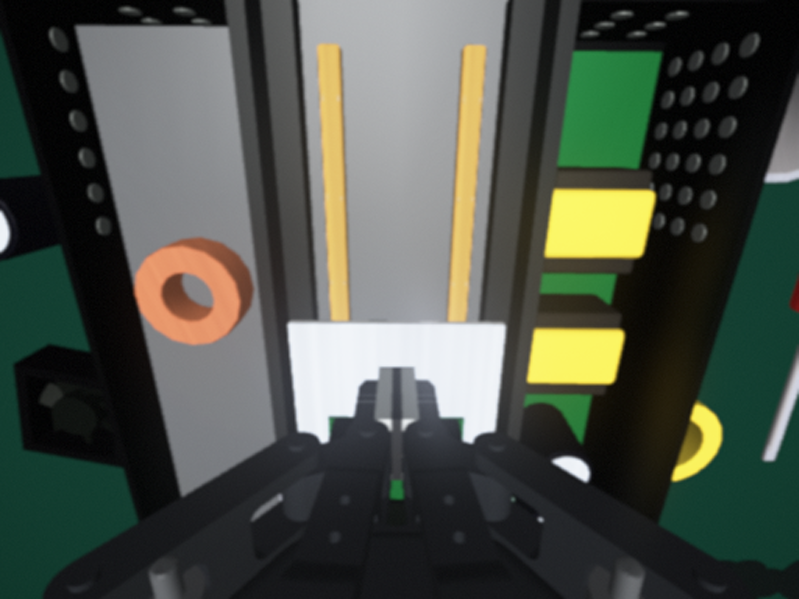

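Front edge now about 60 mm past the mouth, still flat at TCP z 0.086, with about 25 mm to go. I'll take a shorter, slower stretch.

Request:
arm_command([
  {"gripper": 0,"slide": [0,0.0085,-0.003],"twist": 0},
  {"gripper": 0,"slide": [0,0.009,-0.007],"twist": 0},
  {"gripper": 0,"slide": [0,0.009,-0.011],"twist": 0},
  {"gripper": 0,"slide": [0,0.0095,-0.015],"twist": 0},
])

```text
time_s: 4.47
ee_pos: [0.5699, -0.0633, 0.0858]
orientation: [-0.531, 0.554, 0.457, -0.45]
contact_force: [-31.1, 5.9, 52.5]
opening: 0.0002
```

Request:
arm_command([
  {"gripper": 0,"slide": [0,0.009,-0.003],"twist": 0},
  {"gripper": 0,"slide": [0,0.009,-0.006],"twist": 0},
  {"gripper": 0,"slide": [0,0.009,-0.008],"twist": 0},
])

```text
time_s: 4.72
ee_pos: [0.579, -0.0649, 0.0859]
orientation: [-0.531, 0.554, 0.457, -0.45]
contact_force: [-14.4, 2.7, 35.1]
opening: 0.0001
```

Run:
```python
from h import *
s,T=tool();print(s['ee_pos'].round(4),s['contact_force'].round(1),T.round(3).tolist())
for n in('scene','wrist'):
    c=cap(n,n+'6')
    im=cv2.cvtColor(c['img'],cv2.COLOR_RGB2BGR)
    if n=='scene': im=im[150:290,110:290]
    cv2.imwrite(f'pics/{n}6b.png',cv2.resize(im,None,fx=4 if n=='scene' else 1.56,fy=4 if n=='scene' else 1.56,interpolation=cv2.INTER_CUBIC))
s,T=tool();print(s['ee_pos'].round(4),s['contact_force'].round(1))
```

```text
[ 0.579  -0.0649  0.0859] [-14.4   2.7  35.1] [[0.177, 0.028, -0.984], [0.984, -0.019, 0.177], [-0.013, -0.999, -0.03]]
[ 0.5806 -0.0653  0.0859] [-14.1   2.8  33.5]
```

View pics/scene6b.png

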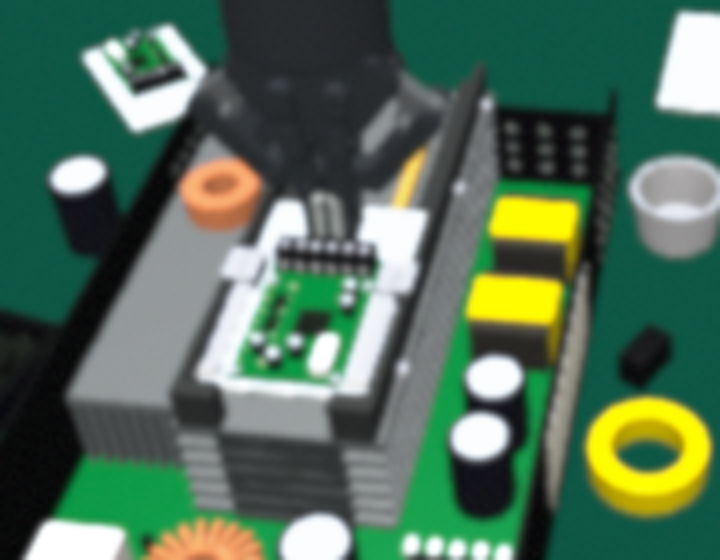

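View pics/wrist6b.png

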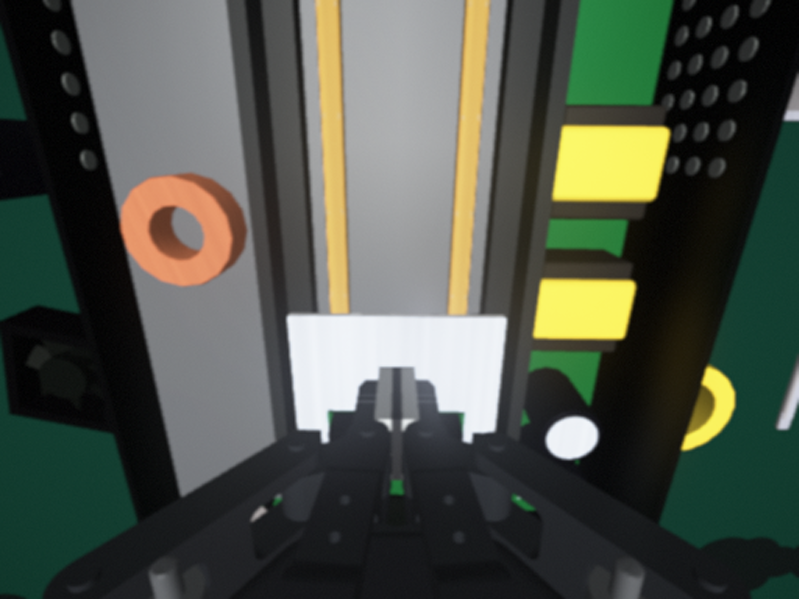

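The plate slipped about 3 mm under the fingers (rear edge now at v=315) as it rode onto the leaves, and it moves on with the fingers against the block. The front is close to the dark stops, so I'll push on to find contact with them.

Request:
arm_command([
  {"gripper": 0,"slide": [0,0.008,-0.003],"twist": 0},
  {"gripper": 0,"slide": [0,0.008,-0.006],"twist": 0},
  {"gripper": 0,"slide": [0,0.008,-0.008],"twist": 0},
])

```text
time_s: 5.07
ee_pos: [0.5836, -0.0657, 0.0859]
orientation: [-0.534, 0.55, 0.454, -0.454]
contact_force: [-35.6, 5.6, 50.2]
opening: -0.0
```

Run:
```python
from h import *
s,T=tool();print(s['ee_pos'].round(4),s['contact_force'].round(1),s['joint_velocities'].round(3))
for n in('scene','wrist'):
    c=cap(n,n+'7')
    im=cv2.cvtColor(c['img'],cv2.COLOR_RGB2BGR)
    im=im[205:275,140:230] if n=='scene' else im
    cv2.imwrite(f'pics/{n}7b.png',cv2.resize(im,None,fx=8 if n=='scene' else 1.56,fy=8 if n=='scene' else 1.56,interpolation=cv2.INTER_CUBIC))
s,T=tool();print(s['ee_pos'].round(4),s['contact_force'].round(1))
```

```text
[ 0.5836 -0.0657  0.0859] [-35.6   5.6  50.2] [ 0.004  0.03  -0.044 -0.005  0.065  0.002]
[ 0.5836 -0.0657  0.0859] [-31.2   5.   47.5]
```

View pics/scene7b.png

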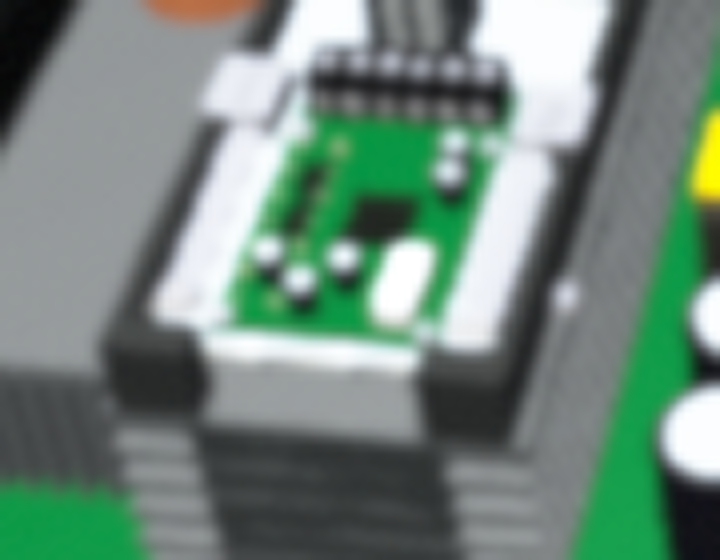

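View pics/wrist7b.png

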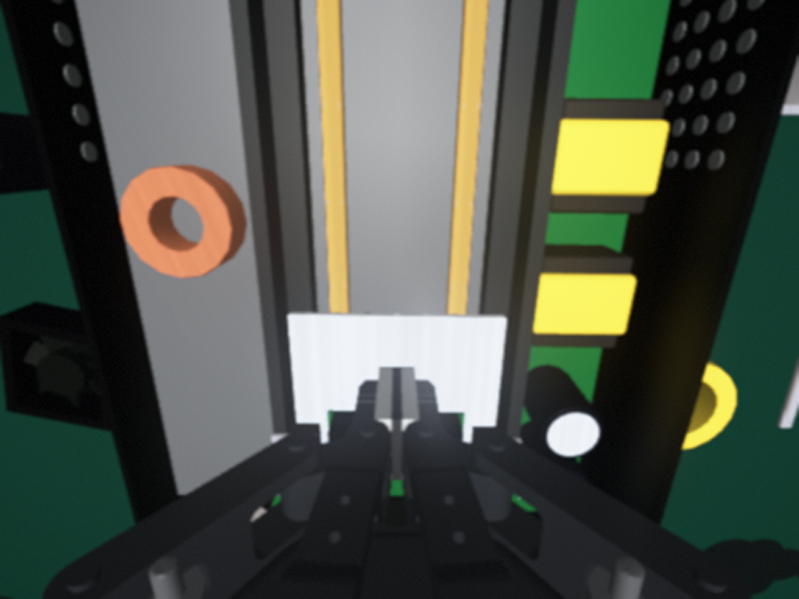

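Run:
```python
from h import *
c=load('scene7')
f=[px2w(c,140+(u+.5)/8-.5,205+(v+.5)/8-.5,z=.085) for u,v in((205,345),(415,368))]
m=(f[0]+f[1])/2;yaw=np.radians(-10.4);e=np.array([np.cos(yaw),np.sin(yaw),0])
print(m,(m-np.array([.5983,-.0697,0]))@e)
a=[px2w(c,140+(u+.5)/8-.5,205+(v+.5)/8-.5,z=.098) for u,v in((230,50),(560,90))]
b=[px2w(c,140+(u+.5)/8-.5,205+(v+.5)/8-.5,z=.098) for u,v in((155,340),(470,375))]
print(a,b)
w=load('wrist7');k=512/799
q=[px2w(w,(u+.5)*k-.5,(v+.5)*k-.5,z=.086) for u,v in((288,314),(506,317))]
mm=(q[0]+q[1])/2;print('rear',mm,np.linalg.norm(q[0]-q[1]),'front=',mm+.13*e, (mm+.13*e-np.array([.5983,-.0697,0]))@e)
```

```text
[ 0.6807197  -0.08614811  0.085     ] 0.08403486747752556
[array([ 0.58844441, -0.11376839,  0.098     ]), array([ 0.60923371, -0.03101304,  0.098     ])] [array([ 0.68531371, -0.11807771,  0.098     ]), array([ 0.70084693, -0.04683624,  0.098     ])]
rear [ 0.55531016 -0.05901183  0.086     ] 0.07928095127872486 front= [ 0.68317445 -0.08247932  0.086     ] 0.08578700433462348
```

Both cameras put the front edge at 84–86 mm from the mouth, and the arm stalls at 31–36 N, so the plate is against the stops. Letting go straight up.

Request:
arm_command([
  {"gripper": 0,"slide": [0,-0.001,-0.001],"twist": 0},
  {"gripper": 0,"slide": [0,-0.004,-0.001],"twist": 0},
  {"gripper": 0,"slide": [0,-0.01,0],"twist": 0},
  {"gripper": 0,"slide": [0,-0.03,0],"twist": 0},
  {"gripper": 0,"slide": [0,-0.06,0],"twist": 0},
])

```text
time_s: 5.58
ee_pos: [0.5806, -0.0641, 0.1436]
orientation: [-0.536, 0.549, 0.453, -0.455]
contact_force: [-0.2, 1.2, -0.4]
opening: 0.0002
```

Request:
arm_command([
  {"gripper": 0,"slide": [0,-0.03,0],"twist": 0},
  {"gripper": 0,"slide": [0,-0.06,0.03],"twist": 0},
  {"gripper": 0,"slide": [0,-0.09,0.07],"twist": 0},
  {"gripper": 0,"slide": [0,-0.1,0.11],"twist": 0},
  {"gripper": 0,"slide": [0,-0.1,0.12],"twist": 0},
])

```text
time_s: 6.0
ee_pos: [0.4609, -0.0412, 0.246]
orientation: [-0.534, 0.55, 0.454, -0.454]
contact_force: [0.3, 0.4, -1.0]
opening: 0.0
```

Run:
```python
from h import *
s,T=tool();print(s['time_s'],s['ee_pos'].round(4),s['contact_force'].round(1))
for n in('scene','top','wrist'):
    c=cap(n,n+'8')
    im=cv2.cvtColor(c['img'],cv2.COLOR_RGB2BGR)
    im=im[190:275,130:240] if n=='scene' else im[85:260,225:365] if n=='top' else im
    f={'scene':7,'top':3.4,'wrist':1.56}[n]
    cv2.imwrite(f'pics/{n}8b.png',cv2.resize(im,None,fx=f,fy=f,interpolation=cv2.INTER_CUBIC))
```

```text
6.0 [ 0.4609 -0.0412  0.246 ] [ 0.3  0.4 -1. ]
```

View pics/scene8b.png

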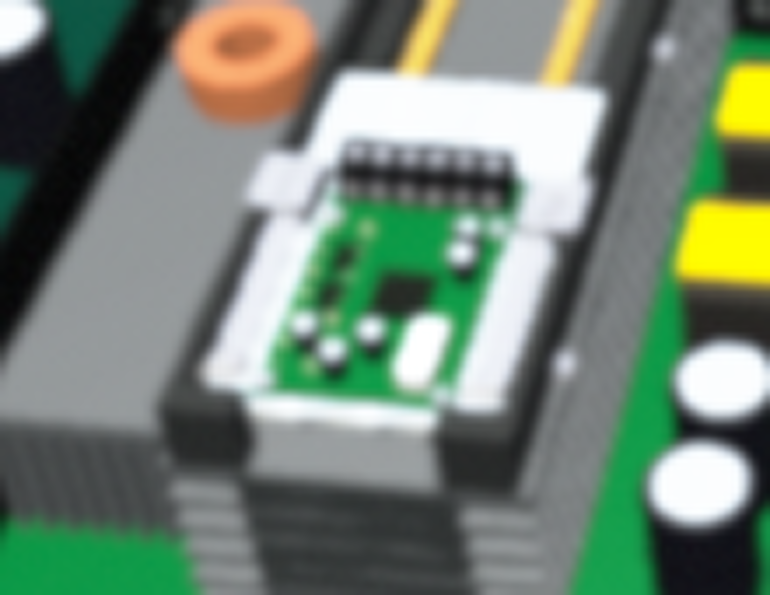

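View pics/wrist8b.png

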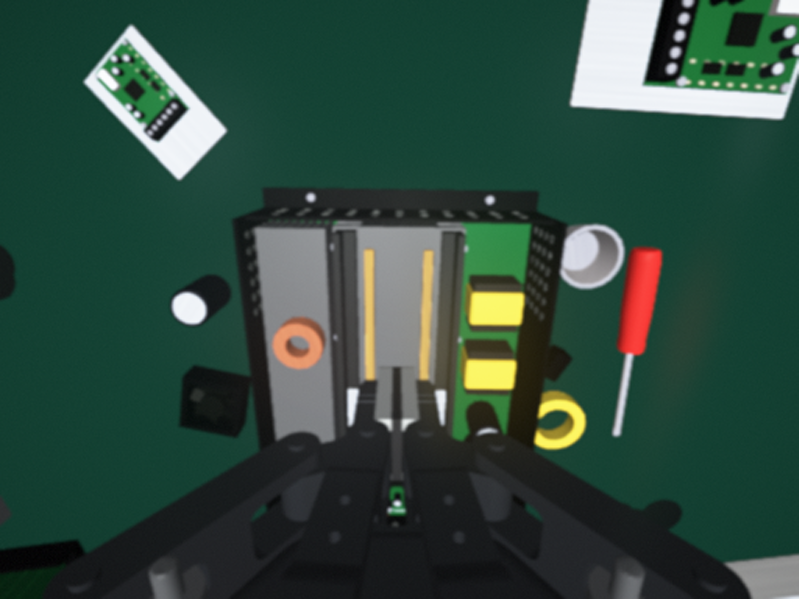

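View pics/top8b.png

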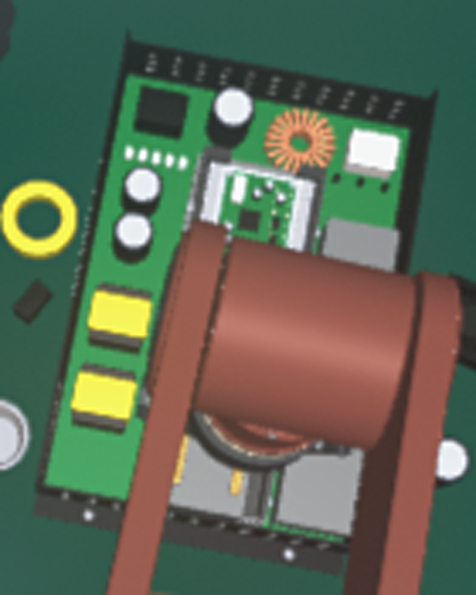

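The board stays at the stops after release: its front edge is at image pixel (165.7,247.9), against (165.6,248.1) while pressed. One last check of rear height, speed and the bystanders before handing in.

Run:
```python
from h import *
c=load('scene8')
for nm,pts in dict(rear=((350,95),(450,100),(570,115)),front=((300,408),(380,418))).items():
    print(nm,[px2w(c,130+u/7,190+v/7).round(4) for u,v in pts])
yaw=np.radians(-10.4);e=np.array([np.cos(yaw),np.sin(yaw),0])
f=[px2w(c,130+(u+.5)/7-.5,190+(v+.5)/7-.5,z=.085) for u,v in((250,407),(438,428))]
m=(f[0]+f[1])/2;print(m,(m-np.array([.5983,-.0697,0]))@e)
d=cv2.absdiff(load('scene0')['img'],c['img']).max(-1); d=(d>40).astype(np.uint8)
n,l,st,_=cv2.connectedComponentsWithStats(d); print([s.tolist() for s in st[1:] if s[4]>15])
s,T=tool();print(s['contact_force'].round(2))
```

```text
rear [array([ 0.5607, -0.0944,  0.0918]), array([ 0.5631, -0.0652,  0.0901]), array([ 0.5714, -0.0297,  0.0891])]
front [array([ 0.6789, -0.096 ,  0.0861]), array([ 0.6835, -0.0748,  0.0856])]
[ 0.68099048 -0.08539741  0.085     ] 0.08416568465444699
[[168, 0, 32, 8, 214], [168, 0, 44, 25, 451], [234, 0, 34, 21, 490], [244, 0, 61, 48, 1788], [426, 0, 73, 74, 2671], [207, 11, 9, 7, 29], [163, 23, 66, 91, 2386], [177, 165, 51, 39, 1374], [162, 203, 54, 49, 1410]]
[-1.05 -0.41 -0.32]
```

```bash
python3 -c "
from plant import r
print(r.hand_in())"
```

```text
the job is handed in; nothing more can be done
None
```

I pressed the board's bare plate end down with shut fingers at about 34 N. I slid it under the lips and leaf springs to the end stops, lifted off straight up and handed in at about 6 s. No verdict was reported.

**Last checks:**
- **Fully home:** The arm stalled against a forward push of about 31–36 N. After release the front edge measured about 84 mm past the guide mouth (84–86 mm while pressed); home is 85 mm and the limit is 80 mm.
- **Heights after release:** The front top face is about 86 mm up, so it is on the ledges. The rear top face reads 89–92 mm, so its underside is about 4 mm off the ledges, as expected. The limit is 5 mm, and one of the three rear depth readings, if taken alone, would exceed it.
- **Loose parts:** Comparing the scene before and after shows changes only at the arm and the board, so no loose part moved.

**What disagreed or was not checked:**
- The fingertips slipped about 3 mm on the plate as it passed the leaf tips, then pushed on the terminal block; it stayed pressed flat.
- The total force there briefly reached about 61 N.
- The top and wrist cameras differed by up to about 3 mm on the board's position, within what the job allows.
- I could not measure the force of the leaf springs on the plate directly.

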